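# Slide the track deck onto the viaduct rails level with the ramp

### The arm

A 7-joint arm with a two-finger parallel gripper is mounted at the origin on the work surface. World frame = base frame: x ahead of the robot, y to its left, z up, the work surface at z = 0. Lengths are in m, angles in rad, forces in N, time in s.
With the tool pointing down it reaches from about 0.4 to 0.85 m from the base axis. Payload 4.5 kg.
Tool frame: the origin (TCP) lies between the finger pads; the fingertips stand 14 mm ahead of it and the grasp point (between the pads) lies 5 mm behind it; x points along the fingers, z is the direction in which the jaws open and shut, and the axes are right-handed (so a half turn about x gives the same grasp; the last joint's range is limited). The gripper opens to 88 mm and grips with 3 to 60 N. Pads are 18 mm wide; open, the fingers measure 123 mm over their backs; the gripper's body (75 mm by 187 mm) begins 45 mm behind the grasp point.
Start: joints at [1.172, 0.689, -0.195, 1.565, 0.157, 0.902, -0.215], TCP at [0.262, -0.567, 0.253] pointing down, gripper open.
Joint ranges: [-3.01, 3.01], [-0.46, 2.08], [-1.47, 1.51], [0.13, 2.56], [-1, 4.14], [0.04, 2.09], [-2.66, 2.66]. Speed limits (rad/s): [2.57, 2.57, 3.14, 3.14, 3.14, 3.14, 3.14].

### API

Orientations are given as a unit quaternion [x, y, z, w].
In Python, from plant import r, cams gives the robot as it stands.
- The arm moves only by the tool apply_moves, never from a script. Its arguments are lists of equal length, an entry for each row: "travel": the shift along the world's x, y, z in cm, a list of three; "roll": the turn about the world's z in degrees; "gripper": the finger opening in cm, from 0 to 8.81. In form: {"travel": [[x, y, z], ...], "roll": [roll, ...], "gripper": [gripper, ...]}. A call has exactly 8 rows; each row is the pose to reach, as a shift and turn from the pose commanded when the call began; what a row does not reach only later rows make up. A row lasts 1/12 s, in which the tool goes at most 41.7 mm and 7.16 degrees, less where a joint would pass 70% of its speed; a pose out of reach is approached as far as the arm can. A call with a gripper value outside its range is refused whole. The fingers move at their own pace and stop on an object; "newtons" is the grip in N (left out, the last holds). Time passes only in rows, so rows that repeat a pose let the fingers close, or fill a call up. It gives the time, the measured TCP pose, the force and the opening at its end, in the units of the state.
- r.get_state(): the state, without advancing time (a new reading comes with each control period).
- cams.snapshot(name): name is "scene" or "top"; returns a dict with "image" (480x640x3 uint8, red, green, blue), "fx", "fy", "cx", "cy" (pixels), "dist" ([k1, k2, p1, p2, k3] as OpenCV has them; the pictures are not rectified), "R" (3x3) and "t" (3): a world point X has camera coordinates R X + t. Camera axes: x right, y down, z forward; pixel columns grow to the right and rows downward; lengths in m; the calibration is good to about 2 mm. A picture is of the moment at which its call begins. There is no depth.
- r.finish_job(): hands the job in, once; it reports no verdict.
The state is a dict: "clock": time; "q": joint angles; "qd": joint speeds; "joint_torque": joint torques, N m; "tool_pos": TCP position; "eef_rot": TCP orientation; "contact_force": force on the tool from outside, world axes, zero at the start; "moment": the same for the moment, N m; "opening": opening from 0.0 (shut) to 1.0 (fully open).
Only numpy, scipy, OpenCV 4.12 (cv2) and the standard library are available. Lean on these libraries where they do the work, as an engineer would, in place of code of your own. Each camera call takes 0.05 s, during which the arm holds its last target. There are 200 camera calls.

### The job

Slide the loose track deck into the open end of the steel viaduct, leading edge first and handle last, onto the pair of side rails that is level with the ramp standing at the viaduct's far end, and push it fully home so that its track meets the ramp's. Leave it lying flat on both rails with the handle projecting, let go, and do not disturb the white ceramic signal cabin.

Things in the scene. Friction and masses are not known exactly. Their poses are not given: they have to be found in the camera images.
- deck: Loose plywood sheet 170 x 110 x 4 mm (x, y, z) with model track on top (rails 8 mm high, y within 19 mm). Origin: centre of its underside; x points to the leading edge (+85 mm); starts flat, x roughly to the robot's left. Black upright lug handle at x = -65 mm, y = 0: 25 mm along x, 12 mm thick along y, 4 to 59 mm above the underside; pinch it along y. About 160 g, centre of mass near the origin.
- viaduct: Fixed steel frame 166 mm high, closed on top by cross bars. Origin: footprint centre, on the board. x = sliding direction, open mouth (-x) to far end, roughly to robot's left. Two side-rail pairs, tops 50 and 100 mm up, 5 mm thick, x -70 to 55 mm, ledges |y| 38 to 65 mm; posts x -55 to 55 mm. Deck home in this frame: origin x -28, y 0, z 50 or 100 mm, same yaw; handle and gripper stay outside the mouth.
- tall_ramp: The taller of two fixed plywood track ramps, 110 mm wide, 280 mm long; roadway 104 mm up at the upper edge (the low ramp's: 54 mm). Origin: on the board under the upper edge; x runs down the ramp. One ramp stands at the viaduct's far end (57 mm from its origin) and stops the deck; the other waits 0.2 m away. Tall ramp at the viaduct: upper rails, flush with a deck there; otherwise lower rails.
- cabin: White ceramic signal cabin, loose bystander, 84 x 74 mm at the eaves and 102 mm high with its chimney; origin: centre of its underside. It stands beside the viaduct on the side away from the robot.
Things that resemble listed ones, but are neither listed nor needed, are in the scene too. What is shaped like the deck but blue or red is not meant.

How it is judged:
By the outcome, as a careful person would: the job done as asked, in the order asked, and still so for the second after the job is handed in, with the robot touching nothing.
It also fails if it takes over 45 s, if anything falls off the work surface, if the arm or the gripper's body presses on something with over 40 N, if the wrist force passes 120 N, or if a joint passes its speed limit or range.

## Working session

There is one attempt and no reset: what is moved stays moved. The work goes in short steps, Python scripts to look and compute and a tool call to move; the robot and the scene stay as the last step left them, time stands still between calls to the robot, and variables do not carry over. Pictures are saved under pics/ and viewed, about 8 in all and at most 12, crops included, and the job is handed in when it is done.

Besides the shell and the picture viewer there is one more tool, called after "Request:" as name(argument=value, ...) on one line, values as JSON. apply_moves: Moves the arm, as the interface text tells. Its arguments: {"type":"object","properties":{"travel":{"type":"array","items":{"type":"array","items":{"type":"number"}}},"roll":{"type":"array","items":{"type":"number"}},"gripper":{"type":"array","items":{"type":"number"}},"newtons":{"type":"number"}},"required":["travel","roll","gripper"]}

```bash
mkdir -p pics; ls; cat > h.py <<'E'
import numpy as np, cv2, pickle
from plant import r, cams
def K(s): return np.array([[s['fx'],0,s['cx']],[0,s['fy'],s['cy']],[0,0,1.]]), np.array(s['dist'],float)
def snap(n,f):
    s=cams.snapshot(n); pickle.dump(s,open(f'pics/{f}.pkl','wb')); cv2.imwrite(f'pics/{f}.png',s['image'][:,:,::-1]); return s
def load(f): return pickle.load(open(f'pics/{f}.pkl','rb'))
def ray(s,px):
    k,d=K(s); u=cv2.undistortPoints(np.array(px,float).reshape(-1,1,2),k,d).reshape(-1,2)
    R=np.array(s['R']);t=np.array(s['t']); return -R.T@t, np.c_[u,np.ones(len(u))]@R
def onz(s,px,z):
    o,v=ray(s,px); return o+v*((z-o[2])/v[:,2])[:,None]
def proj(s,X):
    k,d=K(s); return cv2.projectPoints(np.array(X,float).reshape(-1,1,3),cv2.Rodrigues(np.array(s['R']))[0],np.array(s['t'],float),k,d)[0].reshape(-1,2)
def tri(s1,p1,s2,p2):
    o1,v1=ray(s1,p1);o2,v2=ray(s2,p2);out=[]
    for a,b in zip(v1,v2):
        A=np.c_[a,-b]; l=np.linalg.lstsq(A,o2-o1,rcond=None)[0]; out.append((o1+a*l[0]+o2+b*l[1])/2)
    return np.array(out)
E
python3 - <<'E'
from h import *
a=snap('scene','s0');b=snap('top','t0')
for s in(a,b): print(s['fx'],-np.array(s['R']).T@s['t'],np.array(s['R'])[2])
print(r.get_state())
E
```

```text
pics
547.4036229225441 [0.8910823  0.50852006 1.2080309 ] [-0.27069164 -0.43958227 -0.85644233]
599.857466405093 [ 0.42067334 -0.08775727  1.37703571] [ 0.07059534 -0.01407054 -0.99740579]
{'clock': 0.1, 'q': array([ 1.17178391,  0.68995732, -0.19452784,  1.56620019,  0.15727914,
        0.90251039, -0.21511576]), 'qd': array([-6.66251539e-05, -2.51215179e-03, -1.36043969e-03, -3.08536717e-03,
       -4.93189800e-04,  1.22168943e-03, -1.54301587e-03]), 'joint_torque': array([-3.05907815e-03, -5.28504002e+01, -1.27127666e+00, -1.53839582e+01,
       -5.25293592e-02,  2.00318274e-03,  4.97040719e-05]), 'tool_pos': array([ 0.2618869 , -0.56689594,  0.25196532]), 'eef_rot': array([ 0.38125469,  0.59622703, -0.38067039,  0.59518757]), 'contact_force': array([0.38439779, 0.10307715, 0.25142031]), 'moment': array([-0.01871206,  0.00083084,  0.01663799]), 'opening': 0.9982059571341234}
```

View pics/s0.png

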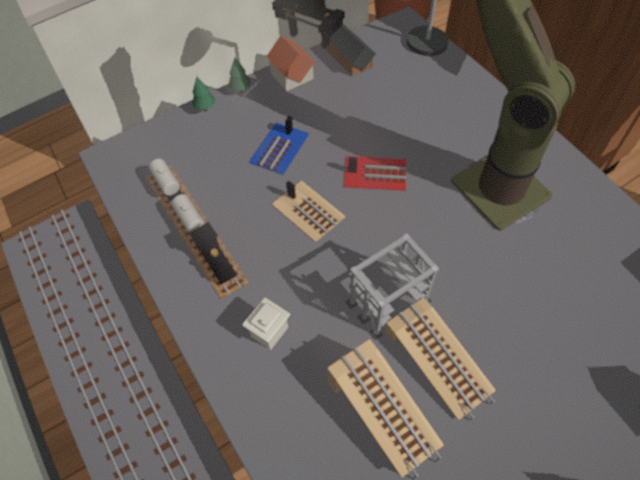

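View pics/t0.png

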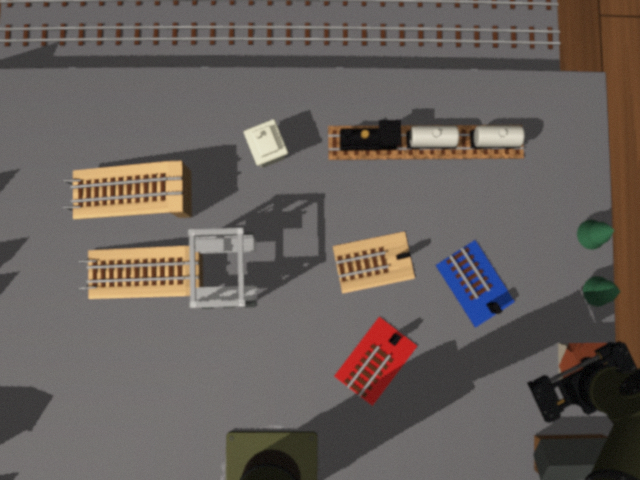

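The deck candidates in the top view are plain wood at (373,262), blue at (475,282) and red at (376,360). By the description I choose the wood one. I'll check it and the ramps close up.

```bash
python3 - <<'E'
from h import *
a=load('s0')['image'][:,:,::-1];b=load('t0')['image'][:,:,::-1]
A=cv2.resize(b[150:315,60:430],None,fx=2.16,fy=2.16,interpolation=cv2.INTER_CUBIC)
B=cv2.resize(a[170:390,240:500],None,fx=3,fy=3,interpolation=cv2.INTER_CUBIC)
print(A.shape)
cv2.imwrite('pics/c_top.png',A);cv2.imwrite('pics/c_sc.png',B[:600])
cv2.imwrite('pics/c_sc.png',cv2.resize(a[170:390,240:500],None,fx=2.7,fy=2.7,interpolation=cv2.INTER_CUBIC))
E
```

```text
(356, 799, 3)
```

View pics/c_top.png

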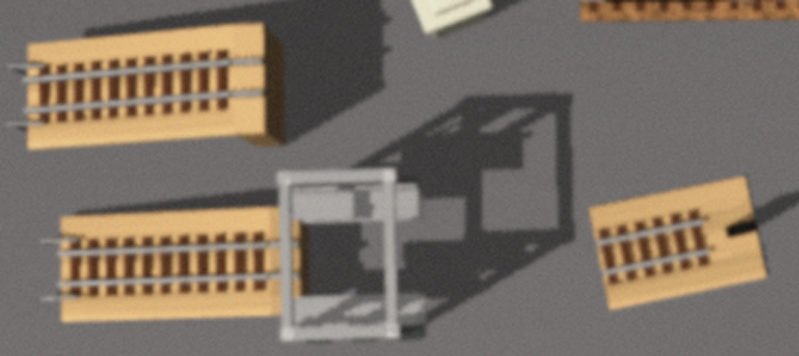

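View pics/c_sc.png

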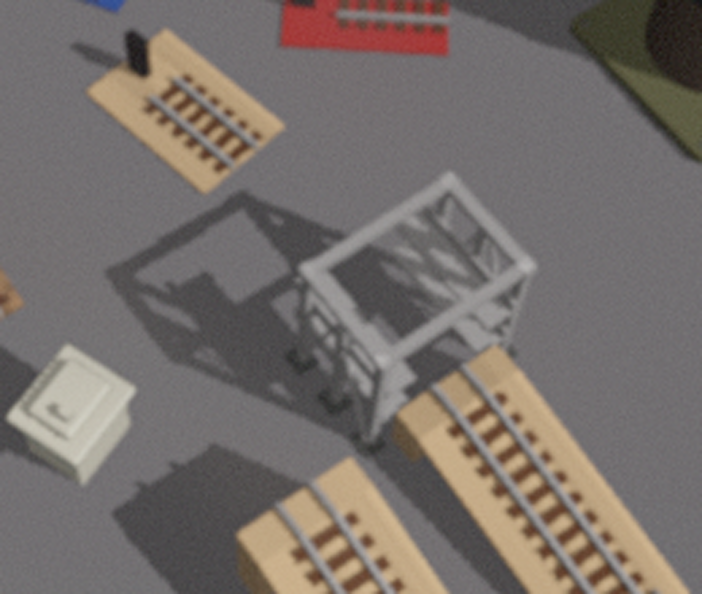

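```bash
cat > m.py <<'E'
from h import *
def quad(s,mask,box):
    x0,y0,x1,y1=box; m=np.zeros_like(mask); m[y0:y1,x0:x1]=mask[y0:y1,x0:x1]
    m=cv2.morphologyEx(m,cv2.MORPH_CLOSE,np.ones((15,15)))
    c=max(cv2.findContours(m,0,1)[0],key=cv2.contourArea); return c
def wood(s):
    h=cv2.cvtColor(s['image'],cv2.COLOR_RGB2HSV); return cv2.inRange(h,(8,70,90),(28,255,255))
def rect(P):
    (c,(w,h),a)=cv2.minAreaRect((P[:,:2]*1000).astype(np.float32)); 
    if w<h: w,h,a=h,w,a-90
    return np.array(c)/1000,w,h,a
E
python3 - <<'E'
from m import *
a=load('s0');b=load('t0')
ct=lambda p:np.array(p)/2.16+[60,150]-.25; cs=lambda p:np.array(p)/2.7+[240,170]-.3
for n,e in(('free',[[237,537],[352,460]]),('viad',[[397,405],[498,348]])):
    for z in(.054,.104):
        P=onz(a,cs(e),z); print(n,z,np.linalg.norm(P[0]-P[1]).round(4),P.round(3).tolist())
P=onz(b,ct([[264,24],[268,135]]),.104);print('free top z104',np.linalg.norm(P[0]-P[1]))
for s,box in((b,(320,220,430,305)),(a,(265,175,355,245))):
    c=quad(s,wood(s),box); print('deck',rect(onz(s,c,.004)))
# low ramp lower end corners top view
for z in(0.,.008):print('ramp low end',onz(b,ct([[61,216],[62,321]]),z).round(4).tolist())
T=ct([[278,172],[396,170],[399,337],[281,340]]);S=cs([[385,365],[300,268],[450,172],[535,265]])
X=tri(b,T,a,S);print('tri\n',X.round(4),X.mean(0))
for s,p in((b,T),(a,S)):
    P=onz(s,p,.166);print(P.round(4).tolist(),rect(P),P.mean(0))
for z in(.104,): 
  m=cv2.inRange(cv2.cvtColor(b['image'],cv2.COLOR_RGB2HSV),(18,5,150),(45,90,255));c=quad(b,m,(235,110,300,175));print('cabin',rect(onz(b,c,.08)))
E
```

```text
free 0.054 0.1159 [[0.689, 0.181, 0.054], [0.573, 0.177, 0.054]]
free 0.104 0.1109 [[0.698, 0.195, 0.104], [0.587, 0.192, 0.104]]
viad 0.054 0.1046 [[0.513, 0.158, 0.054], [0.409, 0.163, 0.054]]
viad 0.104 0.1 [[0.529, 0.173, 0.104], [0.43, 0.178, 0.104]]
free top z104 0.11162641953564904
deck (array([ 0.48626474, -0.23246979]), 173.3192138671875, 112.80662536621094, -78.3604154586792)
deck (array([ 0.48452762, -0.23107657]), 171.51809692382812, 111.06613159179688, -78.38858890533447)
ramp low end [[0.5117, 0.4262, 0.0], [0.3997, 0.422, 0.0]]
ramp low end [[0.5111, 0.4232, 0.008], [0.3998, 0.419, 0.008]]
tri
 [[0.5408 0.1601 0.1706]
 [0.5442 0.0502 0.1625]
 [0.3881 0.0452 0.1645]
 [0.3852 0.1548 0.166 ]] [0.4645781  0.10258622 0.16587787]
[[0.5429, 0.1597, 0.166], [0.5451, 0.0488, 0.166], [0.389, 0.0443, 0.166], [0.3858, 0.1543, 0.166]] (array([0.46595099, 0.1019594 ]), 157.20069885253906, 110.92626953125, 1.7009197473526) [0.46569949 0.10177871 0.166     ]
[[0.5376, 0.1598, 0.166], [0.5441, 0.0528, 0.166], [0.3879, 0.0466, 0.166], [0.3845, 0.1553, 0.166]] (array([0.46386252, 0.10399853]), 156.40557861328125, 108.69361877441406, 2.2601864337921143) [0.46354976 0.10361715 0.166     ]
cabin (array([0.74556   , 0.01346603]), 84.74134826660156, 75.16441345214844, 22.573503494262695)
```

The pictures show:
- The free ramp, with its upper edge in the top view at about (183,187), is the tall one. Its edge measures 110.9 mm at z = 104.
- The ramp at the viaduct, at about (190,272), is the low one, and its edge falls at y ≈ 0.160 for z = 54. So the deck goes on the lower rails.
- The deck's handle, at about (403,256), is at the end away from the viaduct.

```bash
python3 - <<'E'
from m import *
from scipy.spatial.transform import Rotation as Ro
b=load('t0');a=load('s0')
st=r.get_state();M=Ro.from_quat(st['eef_rot']).as_matrix();print(M.round(3),'jaw',np.degrees(np.arctan2(M[1,2],M[0,2])))
# handle: top of it in both views
for s,box in((b,(385,235,420,280)),(a,(275,170,310,205))):
    x0,y0,x1,y1=box;g=s['image'].max(2)[y0:y1,x0:x1];m=(g<45).astype(np.uint8)
    n,l,stt,c=cv2.connectedComponentsWithStats(m);i=1+stt[1:,4].argmax();print(stt[i]+[x0,y0,0,0,0],c[i]+[x0,y0])
    print('expected handle box px',proj(s,[[.4853+u*np.cos(t)-w*np.sin(t),-.2318+u*np.sin(t)+w*np.cos(t),z] for t in[np.radians(101.6)] for u in(-.0775,-.0525) for w in(-.006,.006) for z in(.004,.059)]).round(0).tolist())
E
```

```text
[[-0.001  0.908  0.419]
 [ 0.001  0.419 -0.908]
 [-1.    -0.    -0.002]] jaw -65.19888932403936
[398 253  12   5  36] [403.69444444 254.94444444]
expected handle box px [[405.0, 253.0], [409.0, 251.0], [407.0, 258.0], [411.0, 257.0], [395.0, 255.0], [398.0, 254.0], [396.0, 260.0], [399.0, 259.0]]
[287 183   7  14  63] [290.3968254  189.50793651]
expected handle box px [[286.0, 195.0], [285.0, 182.0], [289.0, 192.0], [288.0, 180.0], [292.0, 200.0], [291.0, 188.0], [295.0, 197.0], [294.0, 185.0]]
```

Request:
apply_moves(travel=[[3,3,0],[6,6.7,0],[9,10,0],[12,13.4,-2],[15,16.8,-4],[18,20.1,-6],[21,23.5,-8],[23.8,26.6,-10]], roll=[7,14,21,28,35,42,49,56], gripper=[6,6,6,6,6,6,6,6], newtons=55)

```text
clock: 0.77
tool_pos: [0.474, -0.3299, 0.1706]
eef_rot: [0.055, 0.705, -0.055, 0.705]
contact_force: [1.1, 0.1, 0.6]
opening: 0.677
```

Request:
apply_moves(travel=[[0,0,0],[0,0,-1],[0,0,-2],[0,0,-3],[0,0,-3],[0,0,-3],[0,0,-3],[0,0,-3]], roll=[7,14,20.8,20.8,20.8,20.8,20.8,20.8], gripper=[6,6,6,6,6,6,6,6])

```text
clock: 1.43
tool_pos: [0.4736, -0.3317, 0.1419]
eef_rot: [-0.071, 0.703, 0.071, 0.704]
contact_force: [0.7, 0.2, -0.2]
opening: 0.678
```

Request:
apply_moves(travel=[[1.3,1.5,0],[2.6,3,0],[2.6,3,-2],[2.6,3,-4],[2.6,3,-6.5],[2.6,3,-9],[2.6,3,-10.3],[2.6,3,-10.3]], roll=[0,0,0,0,0,0,0,0], gripper=[6,6,6,6,6,6,6,6])

```text
clock: 2.1
tool_pos: [0.4979, -0.3008, 0.0363]
eef_rot: [-0.071, 0.705, 0.072, 0.702]
contact_force: [0.0, 0.4, -0.1]
opening: 0.68
```

Request:
apply_moves(travel=[[0,0,0],[0,0,0],[0,0,0],[0,0,0],[0,0,0],[0,0,0],[0,0,0],[0,0,0]], roll=[0,0,0,0,0,0,0,0], gripper=[4,3,2,1,0.5,0.5,0.5,0.5], newtons=55)

```text
clock: 2.77
tool_pos: [0.4998, -0.3015, 0.0387]
eef_rot: [-0.071, 0.703, 0.071, 0.704]
contact_force: [-0.6, -0.2, 1.7]
opening: 0.131
```

Request:
apply_moves(travel=[[0,0,1],[0,0,2],[0,0,4],[0,0,6],[0,0,6],[-0.7,2,6],[-1.4,4,6],[-2,6,6]], roll=[0,0,0,-2,-5,-7,-9.7,-9.7], gripper=[0.5,0.5,0.5,0.5,0.5,0.5,0.5,0.5])

```text
clock: 3.43
tool_pos: [0.4787, -0.2412, 0.0994]
eef_rot: [-0.011, 0.707, 0.01, 0.707]
contact_force: [0.2, -0.2, -1.5]
opening: 0.13
```

Request:
apply_moves(travel=[[-0.2,2,0],[-0.4,4,0],[-0.6,6,0],[-0.6,7,0],[-0.6,7,0],[-0.6,7,0],[-0.6,7,0],[-0.6,7,0]], roll=[0,0,0,0,0,0,0,0], gripper=[0.5,0.5,0.5,0.5,0.5,0.5,0.5,0.5])

```text
clock: 4.1
tool_pos: [0.4732, -0.1733, 0.0984]
eef_rot: [-0.011, 0.707, 0.01, 0.707]
contact_force: [0.3, -0.0, -2.4]
opening: 0.127
```

```bash
python3 - <<'E'
from h import *
a=snap('scene','s1');b=snap('top','t1')
A=cv2.resize(b['image'][190:320,180:430,::-1],None,fx=2.4,fy=2.4,interpolation=cv2.INTER_CUBIC)
B=cv2.resize(a['image'][150:370,270:470,::-1],None,fx=1.0*312/220*1,fy=312/220,interpolation=cv2.INTER_CUBIC)
B=cv2.resize(a['image'][160:330,270:470,::-1],None,fx=3,fy=3,interpolation=cv2.INTER_CUBIC)
cv2.imwrite('pics/c1.png',np.vstack([A[:,:600],B])[:,:])
print(A.shape,B.shape)
E
```

```text
(312, 600, 3) (510, 600, 3)
```

```bash
python3 - <<'E'
from h import *
a=load('s1')['image'][:,:,::-1];b=load('t1')['image'][:,:,::-1]
A=cv2.resize(b[190:320,220:420],None,fx=2,fy=2,interpolation=cv2.INTER_CUBIC)
B=cv2.resize(a[160:310,290:450],None,fx=400/160,fy=400/160,interpolation=cv2.INTER_CUBIC)
B=B[:];h=max(A.shape[0],B.shape[0])
pad=lambda I:cv2.copyMakeBorder(I,0,h-I.shape[0],0,0,0)
cv2.imwrite('pics/c1b.png',np.hstack([pad(A),pad(B)]))
E
```

```text
(no output)
```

View pics/c1b.png

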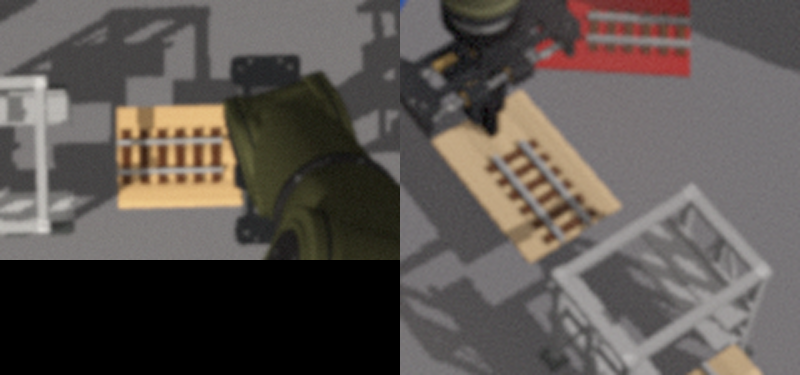

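The deck hangs roughly level. Its leading-edge corners are at (278,243) and (279.5,294) in the top view, and (342,265) and (379,243) in the scene view. I'll triangulate them.

```bash
python3 - <<'E'
from m import *
a=load('s1');b=load('t1')
X=tri(b,[[278,242.8],[279.5,293.8]],a,[[341.8,264.6],[378.6,243]]);print(X.round(4).tolist(),X.mean(0).round(4),np.linalg.norm(X[0]-X[1]))
m=wood(b);x0,y0,x1,y1=(270,235,345,300)
ys=np.arange(y0,y1);pts=[]
for y in range(248,290):
    xs=np.where(m[y,x0:x1])[0]
    if len(xs): pts.append([xs[0]+x0-.5,y])
pts=np.array(pts);k=np.polyfit(pts[:,1],pts[:,0],1)
for z in(.05,.055,.06):
    e=onz(b,[[np.polyval(k,y),y] for y in(245,292)],z);print(z,e.round(4).tolist(),np.degrees(np.arctan2(*(e[0]-e[1])[[1,0]])))
# side edges
for side in(0,1):
    p=[]
    for x in range(284,330):
        q=np.where(m[235:305,x])[0]
        if len(q): p.append([x,235+(q[0]-.5 if side==0 else q[-1]+.5)])
    p=np.array(p);k=np.polyfit(p[:,0],p[:,1],1);e=onz(b,[[x,np.polyval(k,x)] for x in(284,329)],.058)
    print('side',side,e.round(4).tolist(),np.degrees(np.arctan2(*(e[0]-e[1])[[1,0]])))
E
```

```text
[[0.5227, -0.0153, 0.063], [0.4109, -0.0189, 0.0562]] [ 0.4668 -0.0171  0.0596] 0.11207089626437812
0.05 [[0.5205, -0.0266, 0.05], [0.4166, -0.0274, 0.05]] 0.4256055288257379
0.055 [[0.5201, -0.0268, 0.055], [0.4166, -0.0276, 0.055]] 0.42560552882573605
0.06 [[0.5198, -0.0271, 0.06], [0.4166, -0.0278, 0.06]] 0.4256055288257424
side 0 [[0.524, -0.0296, 0.058], [0.5288, -0.1288, 0.058]] 92.80942798877841
side 1 [[0.4127, -0.0303, 0.058], [0.4146, -0.129, 0.058]] 91.1214494407286
```

Request:
apply_moves(travel=[[0,0,0.5],[0,2,0.5],[-0.1,4,0.5],[-0.1,6,0.5],[-0.2,8,0.5],[-0.2,8,0.5],[-0.2,8,0.5],[-0.2,8,0.5]], roll=[0,0,0,0,0,0,0,0], gripper=[0.5,0.5,0.5,0.5,0.5,0.5,0.5,0.5])

```text
clock: 4.87
tool_pos: [0.4713, -0.0924, 0.1035]
eef_rot: [-0.012, 0.707, 0.011, 0.707]
contact_force: [0.5, 0.3, -1.7]
opening: 0.13
```

Request:
apply_moves(travel=[[0,1.5,0],[-0.1,3,0],[-0.2,4.5,0],[-0.2,6,0],[-0.2,6,0],[-0.2,6,0],[-0.2,6,0],[-0.2,6,0]], roll=[0,0,0,0,0,0,0,0], gripper=[0.5,0.5,0.5,0.5,0.5,0.5,0.5,0.5])

```text
clock: 5.53
tool_pos: [0.4691, -0.0334, 0.1033]
eef_rot: [-0.011, 0.707, 0.01, 0.707]
contact_force: [-0.5, 0.5, -1.4]
opening: 0.132
```

```bash
python3 - <<'E'
from h import *
a=snap('scene','s2')['image'][:,:,::-1];b=snap('top','t2')['image'][:,:,::-1]
A=cv2.resize(b[210:320,160:330],None,fx=400/170,fy=400/170,interpolation=cv2.INTER_CUBIC)
B=cv2.resize(a[200:350,310:470],None,fx=2.5,fy=2.5,interpolation=cv2.INTER_CUBIC)
h=max(A.shape[0],B.shape[0]);pad=lambda I:cv2.copyMakeBorder(I,0,h-I.shape[0],0,0,0)
cv2.imwrite('pics/c2.png',np.hstack([pad(A),pad(B)]));print(r.get_state()['contact_force'],r.get_state()['moment'])
E
```

```text
[ 0.32980602 -0.47752753 -1.75763096] [-0.13389281 -0.0922129  -0.0438269 ]
```

View pics/c2.png

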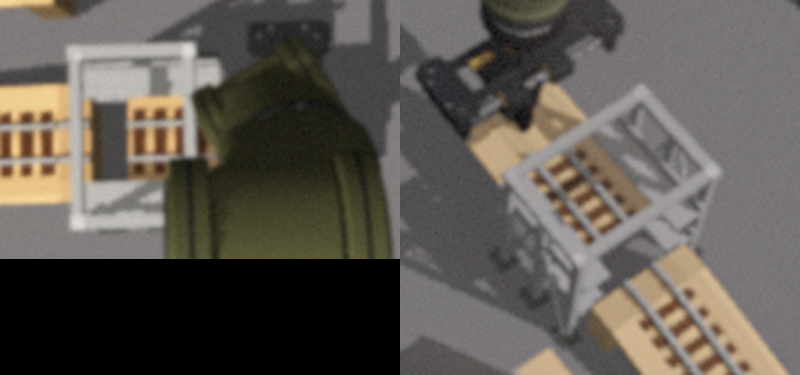

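The deck is between the rails with its leading edge at about (214,265) in the top view, and the upper ledges hide its sides. I'll check the lateral alignment from the track rails.

```bash
python3 - <<'E'
from h import *
b=load('t2');im=b['image'].astype(int)
for c0,c1 in((155,185),(216,236)):
    sat=(im.max(2)-im.min(2))[245:295,c0:c1].mean(1).round(0).astype(int);print(c0,list(zip(range(245,295),sat)))
E
```

```text
155 [(245, np.int64(28)), (246, np.int64(65)), (247, np.int64(91)), (248, np.int64(95)), (249, np.int64(94)), (250, np.int64(94)), (251, np.int64(95)), (252, np.int64(94)), (253, np.int64(94)), (254, np.int64(94)), (255, np.int64(95)), (256, np.int64(97)), (257, np.int64(95)), (258, np.int64(89)), (259, np.int64(83)), (260, np.int64(78)), (261, np.int64(64)), (262, np.int64(39)), (263, np.int64(21)), (264, np.int64(23)), (265, np.int64(41)), (266, np.int64(65)), (267, np.int64(78)), (268, np.int64(81)), (269, np.int64(82)), (270, np.int64(83)), (271, np.int64(84)), (272, np.int64(84)), (273, np.int64(83)), (274, np.int64(83)), (275, np.int64(76)), (276, np.int64(54)), (277, np.int64(29)), (278, np.int64(20)), (279, np.int64(32)), (280, np.int64(58)), (281, np.int64(76)), (282, np.int64(82)), (283, np.int64(84)), (284, np.int64(90)), (285, np.int64(97)), (286, np.int64(98)), (287, np.int64(97)), (288, np.int64(96)), (289, np.int64(96)), (290, np.int64(96)), (291, np.int64(96)), (292, np.int64(95)), (293, np.int64(94)), (294, np.int64(92))]
216 [(245, np.int64(6)), (246, np.int64(5)), 
[... 304 characters left out ...]
64(24)), (262, np.int64(18)), (263, np.int64(28)), (264, np.int64(51)), (265, np.int64(69)), (266, np.int64(76)), (267, np.int64(78)), (268, np.int64(80)), (269, np.int64(81)), (270, np.int64(81)), (271, np.int64(81)), (272, np.int64(81)), (273, np.int64(78)), (274, np.int64(68)), (275, np.int64(42)), (276, np.int64(21)), (277, np.int64(16)), (278, np.int64(22)), (279, np.int64(34)), (280, np.int64(42)), (281, np.int64(44)), (282, np.int64(44)), (283, np.int64(47)), (284, np.int64(48)), (285, np.int64(46)), (286, np.int64(33)), (287, np.int64(19)), (288, np.int64(11)), (289, np.int64(10)), (290, np.int64(9)), (291, np.int64(10)), (292, np.int64(11)), (293, np.int64(10)), (294, np.int64(12))]
```

```bash
python3 - <<'E'
from h import *
b=load('t2')
print(onz(b,[[170,270.6]],.052),onz(b,[[226,269.4]],.070))
for P in(onz(b,[[170,270.6]],.052)[0],onz(b,[[226,269.4]],.070)[0]): print('off axis mm (toward +x)',1000*(P[0]-(.4647-.0332*(P[1]-.1028))))
E
```

```text
[[0.46273659 0.22231247 0.052     ]] [[0.4652792 0.0958405 0.07     ]]
off axis mm (toward +x) 2.004408798656321
off axis mm (toward +x) 0.3481408110230788
```

Request:
apply_moves(travel=[[0.1,0,-0.2],[0.1,0,-0.4],[0.1,0,-0.6],[0.1,0,-0.8],[0.1,0,-1],[0.1,0,-1.2],[0.1,0,-1.2],[0.1,0,-1.2]], roll=[0,0,0,0,0,0,0,0], gripper=[0.5,0.5,0.5,0.5,0.5,0.5,0.5,0.5])

```text
clock: 6.3
tool_pos: [0.4701, -0.0314, 0.0912]
eef_rot: [-0.012, 0.707, 0.012, 0.707]
contact_force: [0.4, 0.1, -1.0]
opening: 0.126
```

Request:
apply_moves(travel=[[0,0,0],[0,0,-0.1],[0,0,-0.1],[0,0,-0.2],[0,0,-0.2],[0,0,-0.2],[0,0,-0.2],[0,0,-0.2]], roll=[0,0,0,0,0,0,0,0], gripper=[0.5,0.5,0.5,0.5,0.5,0.5,0.5,0.5])

```text
clock: 6.97
tool_pos: [0.4702, -0.0314, 0.0894]
eef_rot: [-0.012, 0.707, 0.012, 0.707]
contact_force: [0.4, 0.2, -1.2]
opening: 0.132
```

Request:
apply_moves(travel=[[0,0,-0.1],[0,0,-0.2],[0,0.5,-0.2],[0,1,-0.2],[-0.1,1.5,-0.2],[-0.1,2,-0.2],[-0.1,2.5,-0.2],[-0.1,2.5,-0.2]], roll=[0,0,0,0,0,0,0,0], gripper=[0.5,0.5,0.5,0.5,0.5,0.5,0.5,0.5])

```text
clock: 7.63
tool_pos: [0.4697, -0.0084, 0.0883]
eef_rot: [-0.012, 0.707, 0.01, 0.707]
contact_force: [0.2, -5.8, 9.7]
opening: 0.126
```

Request:
apply_moves(travel=[[0,0.1,0],[0,0.3,0],[0,0.5,0],[0,0.6,0],[0,0.7,0],[0,0.8,0],[0,0.8,0],[0,0.8,0]], roll=[0,0,0,0,0,0,0,0], gripper=[0.5,0.5,0.5,0.5,0.5,0.5,0.5,0.5])

```text
clock: 8.3
tool_pos: [0.4696, -0.0022, 0.0885]
eef_rot: [-0.012, 0.707, 0.008, 0.707]
contact_force: [-1.1, -8.2, 12.6]
opening: 0.132
```

Request:
apply_moves(travel=[[0,0,0.1],[0,0.1,0.1],[0,0.2,0.1],[0,0.3,0.1],[0,0.4,0.1],[0,0.5,0.1],[0,0.5,0.1],[0,0.5,0.1]], roll=[0,0,0,0,0,0,0,0], gripper=[0.5,0.5,0.5,0.5,0.5,0.5,0.5,0.5])

```text
clock: 8.97
tool_pos: [0.4694, 0.0043, 0.0886]
eef_rot: [-0.012, 0.707, 0.01, 0.707]
contact_force: [0.5, -7.6, 5.9]
opening: 0.132
```

Request:
apply_moves(travel=[[0,0.1,0],[0,0.1,0],[0,0.2,0],[0,0.2,0],[0,0.3,0],[0,0.3,0],[0,0.3,0],[0,0.3,0]], roll=[0,0,0,0,0,0,0,0], gripper=[0.5,0.5,0.5,0.5,0.5,0.5,0.5,0.5])

```text
clock: 9.63
tool_pos: [0.4695, 0.0045, 0.0886]
eef_rot: [-0.012, 0.707, 0.007, 0.707]
contact_force: [1.8, -13.2, 5.3]
opening: 0.13
```

Request:
apply_moves(travel=[[0,-0.2,0],[0,-0.3,0],[0,-0.3,0],[0,-0.3,0],[0,-0.3,0],[0,-0.3,0],[0,-0.3,0],[0,-0.3,0]], roll=[0,0,0,0,0,0,0,0], gripper=[0.5,0.5,1.5,2,3,3,3,3])

```text
clock: 10.3
tool_pos: [0.4691, 0.007, 0.0882]
eef_rot: [-0.012, 0.707, 0.012, 0.707]
contact_force: [-0.1, 1.3, 0.1]
opening: 0.336
```

Request:
apply_moves(travel=[[0,-0.5,0],[0,-1,0],[0,-2,0],[0,-4,0],[0,-6,0],[0,-8,1],[0,-11,4],[0,-14,6]], roll=[0,0,0,0,0,0,0,0], gripper=[3,3,3,3,3,3,3,3])

```text
clock: 10.97
tool_pos: [0.4686, -0.1351, 0.1493]
eef_rot: [-0.012, 0.707, 0.012, 0.707]
contact_force: [0.6, 0.5, -0.3]
opening: 0.339
```

Request:
apply_moves(travel=[[0,-3,2],[0,-6,4],[0,-8,4],[0,-8,4],[0,-8,4],[0,-8,4],[0,-8,4],[0,-8,4]], roll=[0,0,0,0,0,0,0,0], gripper=[3,3,3,3,3,3,3,3])

```text
clock: 11.63
tool_pos: [0.4691, -0.212, 0.188]
eef_rot: [-0.012, 0.707, 0.013, 0.707]
contact_force: [-0.3, -0.3, 0.1]
opening: 0.339
```

```bash
python3 - <<'E'
from h import *
a=snap('scene','s3')['image'][:,:,::-1];b=snap('top','t3')['image'][:,:,::-1]
A=cv2.resize(b[215:315,150:290],None,fx=400/140,fy=400/140,interpolation=cv2.INTER_CUBIC)
B=cv2.resize(a[210:360,310:470],None,fx=2.5,fy=2.5,interpolation=cv2.INTER_CUBIC)
h=max(A.shape[0],B.shape[0]);pad=lambda I:cv2.copyMakeBorder(I,0,h-I.shape[0],0,0,0)
cv2.imwrite('pics/c3.png',np.hstack([pad(A),pad(B)]))
E
```

```text
(no output)
```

View pics/c3.png

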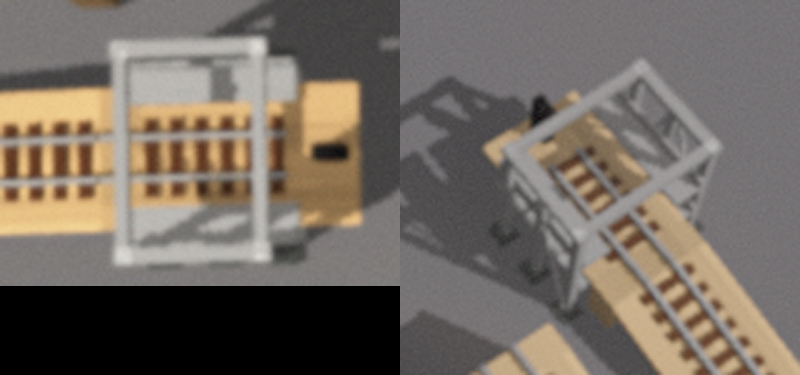

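```bash
python3 - <<'E'
from m import *
b=load('t3');a=load('s3')
f=400/140
e=onz(b,np.array([[360,82],[361,226]])/f+[150,215]-.3,.054);print(e.round(4).tolist(),e.mean(0))
d=np.array([-np.sin(np.radians(1.9)),np.cos(np.radians(1.9))]);v=np.array([.4647,.1028])
print('tail viaduct x',(e[:,:2]-v)@d,'y',(e[:,:2]-v)@[-d[1],d[0]])
g=np.array([[485,148],[575,92]])  # scene tail corners
t=(g-[400,0])/2.5+[310,210]-.3
X=tri(b,np.array([[360,82],[361,226]])/f+[150,215]-.3,a,t);print('tail tri',X.round(4).tolist())
im=b['image'].astype(int);im0=load('t0')['image'].astype(int)
for c in((152,186),(198,236)):
    s=(im.max(2)-im.min(2))[255:285,c[0]:c[1]].mean(1);i=[255+np.argmin(s[:13]),268+np.argmin(s[13:])]
    print(c,i,onz(b,[[sum(c)/2,sum(i)/2]],.062).round(4))
m=cv2.inRange(cv2.cvtColor(b['image'],cv2.COLOR_RGB2HSV),(18,5,150),(45,90,255));c=quad(b,m,(235,110,300,175));print('cabin',rect(onz(b,c,.08)))
E
```

```text
[[0.5237, -0.011, 0.054], [0.4126, -0.0126, 0.054]] [ 0.4681409  -0.01183948  0.054     ]
tail viaduct x [-0.11573732 -0.11364374] y [-0.05520344  0.05592722]
tail tri [[0.5219, -0.0092, 0.0502], [0.4115, -0.0115, 0.0501]]
(152, 186) [np.int64(263), np.int64(278)] [[0.4626 0.2222 0.062 ]]
(198, 236) [np.int64(262), np.int64(277)] [[0.4653 0.1167 0.062 ]]
cabin (array([0.74534839, 0.01325765]), 86.31976318359375, 76.10566711425781, 22.144012451171875)
```

The deck looks home, with its tail at about (276,246) in the top view. The tail measures x = -114.7 mm in the viaduct frame against -113 expected, so up to 2 mm may be missing. I'll give the handle a gentle, low push from behind with shut fingers to settle and square it.

Request:
apply_moves(travel=[[0,3,-3],[0,6,-6],[0,9,-9],[0,12,-11.4],[-0.1,15,-11.4],[-0.1,16,-11.4],[-0.1,16,-11.4],[-0.1,16,-11.4]], roll=[0,0,0,0,0,0,0,0], gripper=[0,0,0,0,0,0,0,0])

```text
clock: 12.4
tool_pos: [0.4685, -0.0537, 0.0747]
eef_rot: [-0.012, 0.707, 0.012, 0.707]
contact_force: [0.5, 0.3, 0.1]
opening: 0.002
```

Request:
apply_moves(travel=[[0,0.5,0],[0,1,0],[0,1.5,0],[0,2,0],[0,2.4,0],[0,2.8,0],[0,3,0],[0,3,0]], roll=[0,0,0,0,0,0,0,0], gripper=[0,0,0,0,0,0,0,0])

```text
clock: 13.07
tool_pos: [0.4682, -0.0227, 0.0743]
eef_rot: [-0.012, 0.707, 0.012, 0.707]
contact_force: [-0.4, -0.3, -0.1]
opening: 0.004
```

Request:
apply_moves(travel=[[0,0.2,0],[0,0.3,0],[0,0.5,0],[0,0.6,0],[0,0.8,0],[0,0.9,0],[0,1,0],[0,1,0]], roll=[0,0,0,0,0,0,0,0], gripper=[0,0,0,0,0,0,0,0])

```text
clock: 13.73
tool_pos: [0.4683, -0.0132, 0.0743]
eef_rot: [-0.012, 0.707, 0.012, 0.707]
contact_force: [0.1, 0.2, -0.8]
opening: 0.004
```

Request:
apply_moves(travel=[[0,0.1,0],[0,0.1,0],[0,0.2,0],[0,0.2,0],[0,0.2,0],[0,0.2,0],[0,0.2,0],[0,0.2,0]], roll=[0,0,0,0,0,0,0,0], gripper=[0,0,0,0,0,0,0,0])

```text
clock: 14.4
tool_pos: [0.4683, -0.0119, 0.0743]
eef_rot: [-0.012, 0.707, 0.011, 0.707]
contact_force: [1.0, -2.7, 0.3]
opening: 0.006
```

Request:
apply_moves(travel=[[0,0.1,0],[0,0.2,0],[0,0.3,0],[0,0.3,0],[0,0.3,0],[0,0.3,0],[0,0.3,0],[0,0.3,0]], roll=[0,0,0,0,0,0,0,0], gripper=[0,0,0,0,0,0,0,0])

```text
clock: 15.07
tool_pos: [0.4688, -0.0106, 0.0746]
eef_rot: [-0.012, 0.707, 0.01, 0.707]
contact_force: [1.9, -7.6, 1.8]
opening: 0.005
```

It has met the stop: 7.6 N, far above sliding friction. Backing off to check.

Request:
apply_moves(travel=[[0,-0.5,0],[0,-1.5,0],[0,-3,0],[0,-6,0],[0,-9,1],[0,-12,4],[0,-16,7],[0,-20,10]], roll=[0,0,0,0,0,0,0,0], gripper=[0,0,0,0,0,0,0,0])

```text
clock: 15.73
tool_pos: [0.4674, -0.1955, 0.1649]
eef_rot: [-0.012, 0.707, 0.013, 0.707]
contact_force: [1.1, 0.1, -0.2]
opening: 0.007
```

Request:
apply_moves(travel=[[0,-2,2],[0,-2,2],[0,-2,2],[0,-2,2],[0,-2,2],[0,-2,2],[0,-2,2],[0,-2,2]], roll=[0,0,0,0,0,0,0,0], gripper=[0,0,0,0,0,0,0,0])

```text
clock: 16.4
tool_pos: [0.4682, -0.2135, 0.1834]
eef_rot: [-0.012, 0.707, 0.013, 0.707]
contact_force: [0.2, 0.3, -0.0]
opening: 0.008
```

```bash
python3 - <<'E'
from m import *
a=snap('scene','s4');b=snap('top','t4');b3=load('t3')
for s in(b3,b):
    m=wood(s);p=[]
    for y in list(range(246,262))+list(range(276,291)):
        q=np.where(m[y,255:300])[0];p.append([255+q[-1]+.5,y])
    p=np.array(p);k=np.polyfit(p[:,1],p[:,0],1)
    e=onz(s,[[np.polyval(k,y),y] for y in(246,290)],.054)[:,:2]
    d=np.array([-np.sin(np.radians(1.9)),np.cos(np.radians(1.9))])
    print('tail x in viaduct',((e-[.4647,.1028])@d).round(4),'yaw',90+np.degrees(np.arctan2(*(e[0]-e[1])[::-1])))
A=cv2.resize(b['image'][215:315,150:290,::-1],None,fx=400/140,fy=400/140,interpolation=cv2.INTER_CUBIC)
B=cv2.resize(a['image'][210:360,310:470,::-1],None,fx=2.5,fy=2.5,interpolation=cv2.INTER_CUBIC)
h=max(A.shape[0],B.shape[0]);pad=lambda I:cv2.copyMakeBorder(I,0,h-I.shape[0],0,0,0)
cv2.imwrite('pics/c4.png',np.hstack([pad(A),pad(B)]))
E
```

```text
tail x in viaduct [-0.116  -0.1148] yaw 91.18230639354589
tail x in viaduct [-0.1157 -0.1147] yaw 91.27879605176332
```

View pics/c4.png

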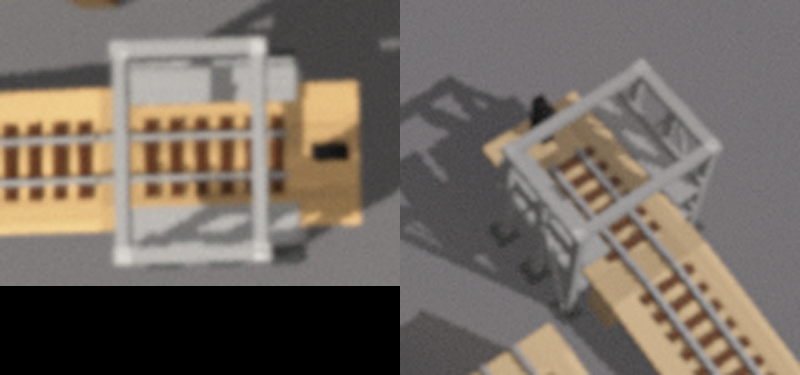

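The deck moved only 0.2 mm under the 7.6 N push, so it is against the ramp. The rails line up on both sides of the seam and the handle projects at about (265,268) in the top view. Handing in.

```bash
python3 -c "
from plant import r
print(r.finish_job())"
```

```text
the job is handed in; nothing more can be done
None
```

The wood deck is on the viaduct's lower rails, pushed against the ramp with its handle projecting, and I handed the job in at about 16.5 s. I chose the lower rails because the ramp at the viaduct is the low one. I gripped the handle, slid the deck in leading edge first, let go, then pushed it once more from behind with shut fingers and backed off.

**Checks that agreed:**
- **Home:** the last push reached 7.6 N and moved the deck only about 0.2 mm.
- **Track alignment:** in the pictures the deck's rails run straight on into the ramp's, about 1 mm apart sideways.
- **Direction:** the deck's yaw measures about 91.3° against about 91.9° for the viaduct, which is within the measuring error.
- **Cabin:** it had not moved when measured after release (within 0.3 mm). I did not measure it again after the last push, which stayed well clear of it.
- **Forces:** the wrist readings I saw never passed about 16 N.

**Checks that disagreed:**
- **Position:** the camera puts the deck's tail at -115 mm in the viaduct frame instead of -113 mm. I take this as camera error, which is about 2 mm, because the deck would go no further.
- **Height:** the tail's top measures 50 mm instead of 54 mm, from corners I picked by hand before the last push. I did not measure again whether the deck lies flat. Both views show no visible tilt.

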